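# Load a relay test fixture and hold it on its probes

## Robot

A 7-joint arm with a two-finger parallel gripper is mounted at the origin on a cart in front of the work surface, level with it; the furniture and walls round the work are solid. World frame = base frame: x ahead of the robot, y to its left, z up, the work surface at z = 0. Lengths are in m, angles in rad, forces in N, time in s.
With the tool pointing down it reaches from about 0.425 to 0.925 m from the base axis. Payload 6.8 kg.
Tool frame: the origin (TCP) lies at the very end of the fingers, on their centre line; the grasp point (between the pads) lies r.tcp_to_grasp behind it (r.tcp_to_grasp is the distance from the TCP to the grasp point, in m); z points along the fingers, y is the direction in which the jaws open and shut (so a half turn about z gives the same grasp; the last joint's range is limited). The gripper opens to 88 mm and grips with 3 to 60 N. Pads are 20 mm wide; open, the fingers measure 115 mm over their backs; the gripper's body (75 mm by 178 mm) begins 61 mm behind the grasp point.
Start: joints at [1.143, 0.477, 0.022, 1.555, -0.011, 1.109, -0.083], TCP at [0.212, -0.641, 0.223] pointing down, gripper open.
Joint ranges: [-2.96, 2.96], [-0.34, 2.1], [-1.41, 1.46], [0.24, 2.44], [-1.37, 4.51], [0.17, 1.92], [-2.96, 2.96]. Speed limits (rad/s): [2.39, 2.39, 3.14, 3.14, 3.14, 3.14, 3.14].

## Interface

Orientations are given as a unit quaternion [x, y, z, w].
In Python, from rig import r, vision gives the robot as it stands.
- The arm moves only by the shell command python3 -m pendant 'ROWS' [FORCE]. ROWS is JSON, a list of rows, each a list of 3 entries, a list of its own where there are three numbers: the shift along the tool's x, y, z as a fraction of full scale, then the turn about the tool's z as a fraction of full scale, then the opening, from 0 (shut) to 1 (fully open). A call has exactly 5 rows; each row shifts and turns the commanded pose from where the row before left it, along the tool's axes as they then stand; what a row does not reach is not made up. Full scale, the value 1, is 0.03 m for a shift and 0.1 rad for a turn. A row lasts 1/12 s, in which the tool goes at most 41.7 mm and 7.16 degrees, less where a joint would pass 70% of its speed; a pose out of reach is approached as far as the arm can. A call with a number of a shift or a turn outside -1 to 1 is refused whole. A call with a gripper value outside its range is refused whole. The fingers move at their own pace and stop on an object; FORCE is the grip in N (left out, the last holds). Time passes only in rows, so rows that do not move let the fingers close, or fill a call up. It gives the time, the measured TCP pose, the force and the opening at its end, in the units of the state.
- r.observe(): the state, without advancing time (a new reading comes with each control period).
- vision.grab_frame(name): name is "scene" or "top" or "wrist"; returns a dict with "color" (420x560x3 uint8, blue, green, red), "depth" (420x560 float32, m along the optical axis (not along the pixel's ray), 0 where there is no reading), "vertical_fov" (degrees; the focal length in pixels is half the picture's height over the tangent of half this angle, whatever the lens; pixels are square), "cx", "cy" (the principal point, pixels), "k1" (the pictures are not rectified: a ray, as slopes to the right and down, at radius r is drawn at 1 + k1 r^2 times it, then the intrinsics apply), "rvec" (rotation vector, rad) and "tvec" (3), from world to camera coordinates, as OpenCV has them; the wrist camera has in their place "tool_from_camera" (4x4, takes a point from camera to tool coordinates, whose origin is the TCP and whose axes are the flange's). Camera axes: x right, y down, z forward; pixel columns grow to the right and rows downward; lengths in m; the calibration is good to about 2 mm. A picture is of the moment at which its call begins: read the wrist's pose just before it.
- r.finish_job(): hands the job in, once; it reports no verdict.
The state is a dict: "time": time; "q": joint angles; "dq": joint speeds; "joint_efforts": joint torques, N m; "tool_pos": TCP position; "ee_rot": TCP orientation; "ft_force": force on the tool from outside, world axes, zero at the start; "wrist_torque": the same for the moment, N m; "width": opening from 0.0 (shut) to 1.0 (fully open).
Only numpy, scipy, OpenCV 4.12 (cv2) and the standard library are available. Lean on these libraries where they do the work, as an engineer would, in place of code of your own. Each camera call takes 0.05 s, during which the arm holds its last target. There are 200 camera calls.

## Task

Load the three white relay modules with amber caps into the three pockets of the contact-test fixture, each flat and fully seated, while its spring-loaded bail stands open. Then swing the red bail handle over and press it down until the nest plate has sunk to its working depth of 9 mm (red pointer in the green band), never to its bottom stop, and finish while still holding the handle there, as it springs open when let go. Leave everything else on the bench where it is.

Things in the scene. Friction and masses are not known exactly. Their poses are not given: they have to be found in the camera images.
- test_fixture: Contact-test fixture, fixed: dark base x -50..120, y -85..85 mm, 12 mm thick. Origin on the worktop under the middle of the pocket row; +x to its back (hinge side, away from the robot), +y along the row to the left. Behind: black box (x 74..114, 40 mm high), hinge brackets 74 mm high at x = 95. White scale 43 mm high at the front left (x -40, y 50).
- nest_plate (a joint): Sink of the sprung grey nest plate (56x136x17 mm, top at z = 46 mm when up), in m: 0 up, grows downward, stop at 0.014. Its red pointer runs along the white scale: green band 0.007..0.011, working depth 0.009, red below. Takes 6 N to start, 1.2 N more per mm; pushed down by the bail's roller through the relays in the pockets.
- bail (a joint): Swing of the sprung U-shaped aluminium bail with the red handle, rad: 0 open, leaning back 0.08 past vertical; grows as the handle swings over towards the robot and down; 1.65 arms level. Its roller meets seated relays at 1.556; plate down 7 mm at 1.63, 9 mm at 1.65, 11 mm at 1.67, stop 1.70. It always springs back: 1 to 3 N at the handle, about 12 N at working depth.
- bail_hinge (a point): Middle of the bail's hinge axis, fixed 95 mm behind the row's middle and 62 mm above the worktop. The axis lies along the fixture's y.
- handle_mid (a point): Middle of the red handle: level round bar 18 mm thick along the fixture's y, 124 mm between the bail's arms, 175 mm from the hinge axis; 236 mm above the worktop when open. Free all round: pinch it from above; it turns in the grip as it swings. At working depth it is 62 mm above the worktop (green band 58..66), 80 mm in front of the row's middle.
- pocket_0 (a point): Centre of the floor of the left (+y) pocket of the nest plate. Pocket: 39 mm along the fixture's x, 33 mm along its y, 9 mm deep, mouth chamfered 2.5 mm; pockets are 40 mm apart; floor 37 mm above the worktop when the plate is up. Axes as the fixture's.
- pocket_1 (a point): Centre of the floor of the middle pocket of the nest plate. Pocket: 39 mm along the fixture's x, 33 mm along its y, 9 mm deep, mouth chamfered 2.5 mm; pockets are 40 mm apart; floor 37 mm above the worktop when the plate is up. Axes as the fixture's.
- pocket_2 (a point): Centre of the floor of the right (-y) pocket of the nest plate. Pocket: 39 mm along the fixture's x, 33 mm along its y, 9 mm deep, mouth chamfered 2.5 mm; pockets are 40 mm apart; floor 37 mm above the worktop when the plate is up. Axes as the fixture's.
- relay_a_center (a point): White relay module with an amber cap: box 34 mm (its x) by 28 mm (its y), 22 mm high plus a narrower 4 mm cap, about 40 g. The point is its centre, 13 mm above its underside; z up. Stands on the worktop at first. Any of the three may go in any pocket, its 34 mm side along the fixture's x, either way round; seated, its top stands 17 mm above the plate's top.
- relay_b_center (a point): White relay module with an amber cap: box 34 mm (its x) by 28 mm (its y), 22 mm high plus a narrower 4 mm cap, about 40 g. The point is its centre, 13 mm above its underside; z up. Stands on the worktop at first. Any of the three may go in any pocket, its 34 mm side along the fixture's x, either way round; seated, its top stands 17 mm above the plate's top.
- relay_c_center (a point): White relay module with an amber cap: box 34 mm (its x) by 28 mm (its y), 22 mm high plus a narrower 4 mm cap, about 40 g. The point is its centre, 13 mm above its underside; z up. Stands on the worktop at first. Any of the three may go in any pocket, its 34 mm side along the fixture's x, either way round; seated, its top stands 17 mm above the plate's top.
- black_relay: Bystander, to be left where it is: a black relay module of another type, 35x28x22 mm box. Origin under its middle.
- cutters: Bystander, to be left where it is: flush cutters with red handles, 125x44x12 mm, lying flat. Origin under its middle.
- loupe: Bystander, to be left where it is: black stand loupe, 41 mm across, 34 mm tall. Origin under its middle.
- hex_set: Bystander, to be left where it is: hex keys in a red holder, 67x42x9 mm. Origin under its middle.
- grommets: Bystander, to be left where it is: clear jar of grommets with a black lid, 50 mm across, 43 mm tall. Origin under its middle.

How it is judged:
On the way:
1. all three relays seated in the pockets while the bail stands open and the robot has let go of them ((horizontal distance between relay_a_center and pocket_0 below 0.006 m or horizontal distance between relay_a_center and pocket_1 below 0.006 m or horizontal distance between relay_a_center and pocket_2 below 0.006 m) and z of relay_a_center in the frame of pocket_1 between 0.01 and 0.0155 m and angle between each of relay_a_center, relay_b_center, relay_c_center's own z axis and vertical below 0.08 rad and (horizontal distance between relay_b_center and pocket_0 below 0.006 m or horizontal distance between relay_b_center and pocket_1 below 0.006 m or horizontal distance between relay_b_center and pocket_2 below 0.006 m) and z of relay_b_center in the frame of pocket_1 between 0.01 and 0.0155 m and (horizontal distance between relay_c_center and pocket_0 below 0.006 m or horizontal distance between relay_c_center and pocket_1 below 0.006 m or horizontal distance between relay_c_center and pocket_2 below 0.006 m) and z of relay_c_center in the frame of pocket_1 between 0.01 and 0.0155 m and value of joint bail below 0.3 rad and contact force between the fingers and relay_a below 0.1 N and contact force between the fingers and relay_b below 0.1 N and contact force between the fingers and relay_c below 0.1 N), for 0.2 s.
At the end, for the whole second after the job is handed in: Relays upright on the pocket floors (within 6 mm of the centres, 0.08 rad); nest plate 7 to 11 mm down and still, the roller bearing on all three relays (over 1 N each); the robot holds the handle (over 3 N) and touches no relay; bystanders within 30 mm of their starts ((horizontal distance between relay_a_center and pocket_0 below 0.006 m or horizontal distance between relay_a_center and pocket_1 below 0.006 m or horizontal distance between relay_a_center and pocket_2 below 0.006 m) and z of relay_a_center in the frame of pocket_1 between 0.01 and 0.0155 m and angle between each of relay_a_center, relay_b_center, relay_c_center's own z axis and vertical below 0.08 rad and (horizontal distance between relay_b_center and pocket_0 below 0.006 m or horizontal distance between relay_b_center and pocket_1 below 0.006 m or horizontal distance between relay_b_center and pocket_2 below 0.006 m) and z of relay_b_center in the frame of pocket_1 between 0.01 and 0.0155 m and (horizontal distance between relay_c_center and pocket_0 below 0.006 m or horizontal distance between relay_c_center and pocket_1 below 0.006 m or horizontal distance between relay_c_center and pocket_2 below 0.006 m) and z of relay_c_center in the frame of pocket_1 between 0.01 and 0.0155 m and value of joint nest_plate between 0.007 and 0.011 m and velocity of joint bail between -0.05 and 0.05 rad/s and contact force between any of the fingers, the arm and bail above 3 N and contact force between bail and relay_a above 1 N and contact force between bail and relay_b above 1 N and contact force between bail and relay_c above 1 N and contact force between each of the fingers, the arm and relay_a below 0.1 N and contact force between each of the fingers, the arm and relay_b below 0.1 N and contact force between each of the fingers, the arm and relay_c below 0.1 N and distance of each of black_relay, cutters, loupe, hex_set, grommets from where it was at the start of the episode below 0.03 m); the arm keeps its last pose, push and grip.
It fails at once if the nest plate is driven to its bottom stop (more than 13 mm down) (value of joint nest_plate above 0.013 m).
It fails at once if a bystander is moved by more than 30 mm (distance of any of black_relay, cutters, loupe, hex_set, grommets from where it was at the start of the episode above 0.03 m).
It also fails if it takes over 72 s, if anything falls off the work surface, if the arm or the gripper's body presses on something with over 40 N, if the wrist force passes 120 N, or if a joint passes its speed limit or range.

## Working session

There is one attempt and no reset: what is moved stays moved. The work goes in short steps, Python scripts to look and compute and a shell command to move; the robot and the scene stay as the last step left them, time stands still between calls to the robot, and variables do not carry over. Pictures are saved under pics/ and viewed, about 8 in all and at most 12, crops included, and the job is handed in when it is done.

```bash
ls; mkdir -p pics; cat > h.py <<'E'
import numpy as np, cv2
from scipy.spatial.transform import Rotation as R
from rig import r, vision
def cam(name):
    s=r.observe(); f=vision.grab_frame(name)
    h=f["color"].shape[0]; fl=h/2/np.tan(np.radians(f["vertical_fov"])/2)
    if name=="wrist":
        T=np.eye(4);T[:3,:3]=R.from_quat(s["ee_rot"]).as_matrix();T[:3,3]=s["tool_pos"]
        W=T@np.array(f["tool_from_camera"])
    else:
        M=np.eye(4);M[:3,:3]=R.from_rotvec(np.ravel(f["rvec"])).as_matrix();M[:3,3]=np.ravel(f["tvec"]);W=np.linalg.inv(M)
    f["W"]=W;f["fl"]=fl;return f
def und(f,uv):
    K=np.array([[f["fl"],0,f["cx"]],[0,f["fl"],f["cy"]],[0,0,1]])
    return cv2.undistortPoints(np.array(uv,float).reshape(-1,1,2),K,np.array([f["k1"],0,0,0.]))[:,0]
def plane(f,uv,z):
    n=und(f,uv);d=np.c_[n,np.ones(len(n))]@f["W"][:3,:3].T;o=f["W"][:3,3]
    return o+d*((z-o[2])/d[:,2])[:,None]
def world(f):
    h,w=f["depth"].shape;u,v=np.meshgrid(np.arange(w),np.arange(h))
    n=und(f,np.c_[u.ravel(),v.ravel()]);d=np.c_[n,np.ones(len(n))]*f["depth"].reshape(-1,1)
    return (d@f["W"][:3,:3].T+f["W"][:3,3]).reshape(h,w,3)
E
python3 - <<'E'
from h import *
for n in("top","scene"):
    f=cam(n);cv2.imwrite(f"pics/{n}0.png",f["color"]);print(n,f["W"].round(3).tolist(),f["fl"],f["k1"])
s=r.observe();print(s,r.tcp_to_grasp)
E
```

```text
pics
top [[-0.016, -0.985, 0.172, 0.297], [-1.0, 0.018, 0.013, 0.072], [-0.016, -0.171, -0.985, 1.419], [0.0, 0.0, 0.0, 1.0]] 459.1227834010361 0.02162237277042773
scene [[0.842, -0.375, 0.389, -0.018], [-0.54, -0.571, 0.618, -0.81], [-0.01, -0.73, -0.683, 1.112], [0.0, 0.0, 0.0, 1.0]] 490.38340702413643 -0.12442397273545004
{'time': 0.1, 'q': array([ 1.14291179,  0.47769558,  0.02236157,  1.55632159, -0.01152743,
        1.10930916, -0.08311478]), 'dq': array([-1.02284750e-03, -2.13713185e-03,  4.32958611e-04, -2.81831945e-03,
        7.22639106e-05, -2.42964552e-04, -6.70441194e-04]), 'joint_efforts': array([ 5.07585661e-03, -5.84086382e+01,  1.54039320e+00, -2.73313880e+01,
       -5.42041543e-02,  1.30803222e-02,  4.61864863e-05]), 'tool_pos': array([ 0.21201277, -0.64027689,  0.22180705]), 'ee_rot': array([ 9.87245992e-01,  1.59200212e-01, -1.76828294e-04, -7.83066908e-04]), 'ft_force': array([0.39229978, 0.12571334, 0.18830064]), 'wrist_torque': array([ 0.0235496 , -0.04827381, -0.02565898]), 'width': 0.9975768664634909} 0.0187
```

View pics/top0.png

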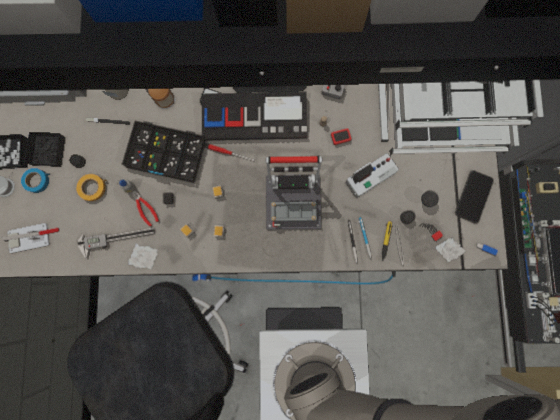

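View pics/scene0.png

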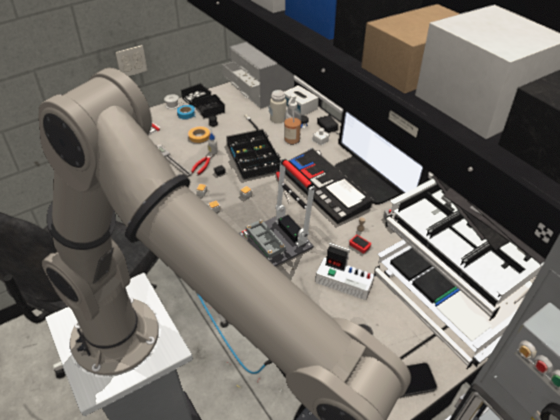

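Top view: amber-capped relays at (217,191), (186,231), (218,231). The black relay is at (168,199). The fixture is centred at about (293,208), with the red handle at (295,159).

```bash
python3 - <<'E'
from h import *
f=cam("top");P=world(f);c=f["color"];hsv=cv2.cvtColor(c,cv2.COLOR_BGR2HSV)
m=cv2.inRange(hsv,(15,110,120),(30,255,255));m[:, :170]=0;m[:,250:]=0;m[:170]=0
n,l,st,ce=cv2.connectedComponentsWithStats(m)
for i in range(1,n):
    if st[i,4]>15:
        print("relay",st[i],ce[i],plane(f,[ce[i]],.026)[0].round(4),cv2.minAreaRect(np.argwhere(l==i)[:,::-1].astype(np.float32)), P[l==i][:,2].mean())
# handle
m=cv2.inRange(hsv,(0,120,90),(8,255,255))|cv2.inRange(hsv,(172,120,90),(180,255,255));m[:150]=0;m[172:]=0;m[:,:262]=0;m[:,330:]=0
pts=np.argwhere(m)[:,::-1].astype(np.float32);print("handle",cv2.minAreaRect(pts),len(pts));
a=cv2.boxPoints(cv2.minAreaRect(pts));print(plane(f,a,.24).round(4)); print(np.median(P[m>0],0))
# fixture plate heights
X=P[175:230,260:330].reshape(-1,3)
s=X[(X[:,2]>.03)&(X[:,2]<.05)&(X[:,0]<.55)];print(len(s),s.min(0),s.max(0),np.median(s,0))
s=(P[...,2]>.008)&(P[...,2]<.3);s[:,:260]=0;s[:,330:]=0;s[:150]=0;s[235:]=0
print(np.histogram(P[s][:,2],20))
big=cv2.resize(c[140:250,160:340],None,fx=4.4,fy=4.4,interpolation=cv2.INTER_CUBIC);cv2.imwrite("pics/topcrop.png",big)
E
```

```text
relay [213 187   9   9  65] [217.15384615 190.89230769] [0.5718 0.2849 0.026 ] ((217.0, 191.0), (8.0, 8.0), 90.0) 0.04842163437199481
relay [181 225  11  11  69] [185.95652174 229.88405797] [0.4522 0.3793 0.026 ] ((186.00001525878906, 230.00003051757812), (8.485280990600586, 7.071067810058594), 45.0) 0.026717212608566798
relay [215 226   8  10  62] [218.12903226 230.40322581] [0.4489 0.281  0.026 ] ((218.0, 230.50001525878906), (7.069156646728516, 8.548747062683105), 9.462322235107422) 0.02711837881330079
handle ((293.5, 159.0), (6.0, 47.0), 90.0) 295
[[ 0.6212  0.1125  0.24  ]
 [ 0.6187 -0.012   0.24  ]
 [ 0.6023 -0.0115  0.24  ]
 [ 0.6048  0.1127  0.24  ]]
[0.60938118 0.04900008 0.24411367]
795 [ 0.46069637 -0.01798361  0.03015749] [0.53160668 0.11830298 0.0499994 ] [0.50240689 0.05136138 0.04141328]
(array([1480,   87,  910,  358,   33,   53,    8,    8,    7,    9,    5,
          6,  212,   32,   12,    9,    5,    8,   68,  324]), array([0.00800264, 0.02018363, 0.03236463, 0.04454562, 0.05672661,
       0.0689076 , 0.08108859, 0.09326958, 0.10545057, 0.11763156,
       0.12981256, 0.14199355, 0.15417454, 0.16635553, 0.17853652,
       0.19071751, 0.2028985 , 0.21507949, 0.22726049, 0.23944148,
       0.25162247]))
```

View pics/topcrop.png

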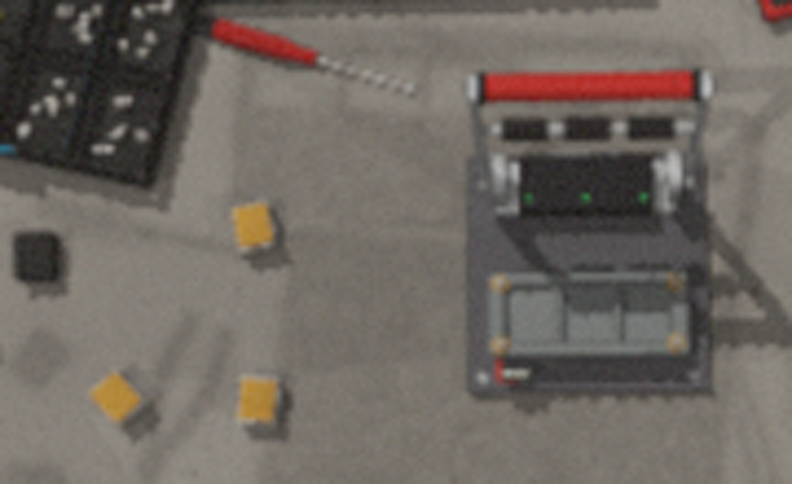

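```bash
python3 -m pendant '[[[0,0,-1],-1,1],[[0,0,-1],-1,1],[[0,0,-1],-1,1],[[0,0,0],-1,1],[[0,0,0],-1,1]]'
python3 -m pendant '[[[0,0,0],-1,1],[[0,0,0],-1,1],[[0,0,0],-1,1],[[0,0,0],-1,1],[[0,0,0],-1,1]]'
python3 -m pendant '[[[0,0,0],-1,1],[[0,0,0],-1,1],[[0,0,0],-0.51,1],[[0.7,0.7,0],0,1],[[0.7,0.7,0],0,1]]'
python3 -c "
from h import *
f=cam('wrist');print(np.array(f['tool_from_camera']).round(4).tolist(),f['fl'],f['k1'],r.observe()['q'])"
```

```text
time: 0.57
tool_pos: [0.2126, -0.6418, 0.3151]
ee_rot: [0.916, 0.401, -0.0, 0.002]
ft_force: [0.0, -0.1, -0.7]
width: 1.002
time: 0.98
tool_pos: [0.2121, -0.6406, 0.3122]
ee_rot: [0.789, 0.615, 0.0, -0.0]
ft_force: [-0.6, -0.1, 0.1]
width: 0.997
time: 1.4
tool_pos: [0.2525, -0.5993, 0.3118]
ee_rot: [0.709, 0.706, -0.0, -0.001]
ft_force: [1.3, 0.0, 0.3]
width: 1.003
[[-0.0002, -0.9646, -0.2638, 0.0723], [1.0, -0.0002, -0.0001, -0.0001], [0.0, -0.2638, 0.9646, -0.1628], [0.0, 0.0, 0.0, 1.0]] 338.40144412276084 -0.074540010302083 [ 1.23838034  0.38255797 -0.24119314  1.4976625   0.08863383  1.27366151
  0.99377231]
```

```bash
python3 -m pendant '[[[0.9,0.9,0],0,1],[[0.9,0.9,0],0,1],[[0.9,0.9,0],0,1],[[0.9,0.9,0],0,1],[[0.9,0.9,0],0,1]]'
python3 -m pendant '[[[0.9,0.9,0],0,1],[[0.9,0.9,0],0,1],[[0.9,0.9,0],0,1],[[1,0,0],0,1],[[1,0,0],0,1]]'
python3 -m pendant '[[[1,0,0],0,1],[[1,0,0],0,1],[[1,0,0],0,1],[[1,0,0],0,1],[[1,0,0],0,1]]'
python3 -m pendant '[[[1,0,0],0,1],[[1,0,0],0,1],[[1,0,0],0,1],[[1,0,0],0,1],[[1,0,0],0,1]]'
python3 -c "
from h import *
r_=r.observe();f=cam('wrist');print(r_['tool_pos']);cv2.imwrite('pics/w_fix.png',f['color'])
P=world(f);np.save('w_fix.npy',P)
s=P.reshape(-1,3);q=s[(s[:,2]>.14)&(s[:,2]<.18)];print('roller',len(q),q.min(0) if len(q) else 0,q.max(0) if len(q) else 0)
"
python3 -m pendant '[[[1,0,0],0,1],[[1,0,0],0,1],[[1,0,0],0,1],[[1,0,0],0,1],[[1,0,0],0,1]]'
python3 -m pendant '[[[1,0,0],0,1],[[1,0,0],0,1],[[0.5,0,0],0,1],[[0,0,0],0,1],[[0,0,0],0,1]]'
cat > rel.py <<'E'
from h import *
import sys
def relays(tag):
    s=r.observe();f=cam("wrist");print(s["tool_pos"].round(4));c=f["color"];cv2.imwrite(f"pics/{tag}.png",c)
    hsv=cv2.cvtColor(c,cv2.COLOR_BGR2HSV);m=cv2.inRange(hsv,(12,110,90),(32,255,255))
    for k in cv2.findContours(m,cv2.RETR_EXTERNAL,cv2.CHAIN_APPROX_NONE)[0]:
        if cv2.contourArea(k)<150: continue
        w=plane(f,k[:,0],.026)[:,:2]; (x,y),(a,b),th=cv2.minAreaRect((w*1000).astype(np.float32))
        if a<b: a,b,th=b,a,th+90
        print(k[:,0].mean(0).round(),"centre",round(x,1),round(y,1),"size",round(a,1),round(b,1),"long axis deg",round((th+90)%180-90,1))
relays(sys.argv[1])
E
python3 rel.py w1
```

```text
time: 1.87
tool_pos: [0.39, -0.4623, 0.3126]
ee_rot: [0.707, 0.707, -0.0, -0.0]
ft_force: [0.0, -0.6, -0.2]
width: 1.0
time: 2.28
tool_pos: [0.4715, -0.3205, 0.312]
ee_rot: [0.706, 0.708, 0.0, -0.0]
ft_force: [-0.5, 0.6, 0.2]
width: 1.001
time: 2.7
tool_pos: [0.4698, -0.1714, 0.3126]
ee_rot: [0.707, 0.707, -0.0, -0.0]
ft_force: [0.8, -1.0, 1.1]
width: 0.999
time: 3.12
tool_pos: [0.4698, -0.0214, 0.3127]
ee_rot: [0.707, 0.707, -0.0, 0.0]
ft_force: [0.5, -0.9, 0.8]
width: 1.002
[ 0.46981422 -0.02142825  0.31266109]
roller 2752 [ 0.59546265 -0.02230971  0.14005828] [0.61510574 0.12437873 0.17996217]
time: 3.58
tool_pos: [0.47, 0.1283, 0.3127]
ee_rot: [0.707, 0.707, -0.0, 0.0]
ft_force: [0.6, -0.5, 0.2]
width: 0.997
time: 4.0
tool_pos: [0.47, 0.2024, 0.3124]
ee_rot: [0.706, 0.708, -0.0, -0.0]
ft_force: [1.9, -0.9, -0.5]
width: 1.001
[0.47   0.2024 0.3124]
[479. 331.] centre 785.7 -44.5 size 118.7 40.3 long axis deg -85.4
[ 85. 327.] centre 163.5 -44.5 size 128.2 52.2 long axis deg 78.1
[264. 111.] centre 449.5 281.3 size 27.2 24.1 long axis deg -4.7
[360. 108.] centre 572.8 285.6 size 27.7 23.7 long axis deg 11.7
[267.  29.] centre 452.8 379.9 size 27.8 23.6 long axis deg 43.0
```

View pics/w1.png

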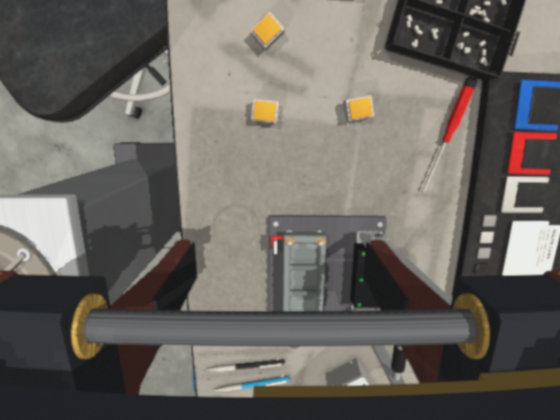

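View pics/w_fix.png

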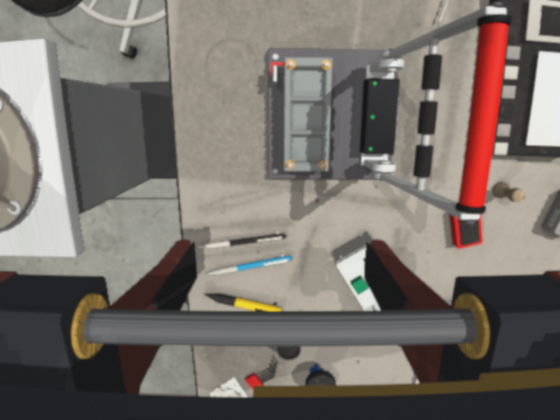

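```bash
python3 -m pendant '[[[0.88,-0.23,0],0,1],[[0.88,-0.23,0],0,1],[[0.87,-0.22,0],0,1],[[0,0,1],0.82,1],[[0,0,1],0,1]]'
python3 -m pendant '[[[0,0,1],0,1],[[0,0,1],0,1],[[0,0,1],0,1],[[0,0,1],0,1],[[0,0,0.5],0,1]]'
python3 rel.py w2
python3 - <<'E'
import numpy as np,cv2
P=np.load('w_fix.npy');c=cv2.imread('pics/w_fix.png')
m=(P[...,2]>.042)&(P[...,2]<.050)&(P[...,0]<.55)&(P[...,1]>-.1)&(P[...,1]<.2)
k=max(cv2.findContours(m.astype(np.uint8),cv2.RETR_EXTERNAL,cv2.CHAIN_APPROX_NONE)[0],key=cv2.contourArea)[:,0]
print("plate",cv2.minAreaRect((P[k[:,1],k[:,0],:2]*1000).astype(np.float32)),np.median(P[m],0))
hsv=cv2.cvtColor(c,cv2.COLOR_BGR2HSV);b=cv2.inRange(hsv,(8,70,90),(25,255,255));b[:, :270]=0;b[:,345:]=0;b[190:]=0;b[:45]=0
n,l,st,ce=cv2.connectedComponentsWithStats(b)
for i in range(1,n):
    if st[i,4]>5: print(ce[i].round(1),st[i,4],np.median(P[l==i],0).round(4))
hm=(P[...,2]>.22)&(P[...,2]<.26)&(cv2.inRange(hsv,(0,150,80),(8,255,255))>0)
print("handle",cv2.minAreaRect((P[hm][:,:2]*1000).astype(np.float32)),np.median(P[hm],0))
mm=(P[...,2]>.008)&(P[...,2]<.016)&(P[...,1]>-.1)&(P[...,1]<.2)&(P[...,0]<.65)
k=max(cv2.findContours(mm.astype(np.uint8),cv2.RETR_EXTERNAL,cv2.CHAIN_APPROX_NONE)[0],key=cv2.contourArea)[:,0]
print("base",cv2.minAreaRect((P[k[:,1],k[:,0],:2]*1000).astype(np.float32)))
E
```

```text
time: 4.47
tool_pos: [0.4508, 0.2819, 0.2535]
ee_rot: [0.737, 0.676, 0.002, 0.001]
ft_force: [1.2, -1.3, -0.5]
width: 0.997
time: 4.88
tool_pos: [0.4493, 0.2774, 0.1142]
ee_rot: [0.736, 0.676, -0.002, 0.0]
ft_force: [0.6, -0.4, -0.5]
width: 0.997
[0.4493 0.2774 0.1142]
[480. 332.] centre 616.0 156.4 size 65.6 21.1 long axis deg -90.0
[ 85. 325.] centre 267.7 186.6 size 73.2 26.1 long axis deg 64.9
[280. 207.] centre 449.6 281.5 size 27.2 23.9 long axis deg -4.8
[440. 188.] centre 572.8 285.7 size 28.3 24.5 long axis deg 11.5
[273.  71.] centre 453.1 379.8 size 27.7 23.7 long axis deg 42.8
plate ((502.56829833984375, 51.61664581298828), (135.9578399658203, 56.84761428833008), 89.30941009521484) [0.50188057 0.06191032 0.04650756]
[290.5  64.3] 70 [0.4828 0.1111 0.0474]
[325.7  64.8] 59 [0.5235 0.1102 0.0475]
[289.6 163.7] 49 [ 0.4822 -0.0069  0.0476]
[322.3 163.9] 51 [ 0.5229 -0.008   0.0477]
handle ((611.4262084960938, 50.826393127441406), (125.11896514892578, 18.682262420654297), 89.54759979248047) [0.60804093 0.05574253 0.24437112]
base ((530.564697265625, 50.586708068847656), (154.778076171875, 170.5021209716797), 0.243894562125206)
```

```bash
python3 -m pendant '[[[0,0,0],0,1],[[0,0,0.9],0,1],[[0,0,0.9],0,1],[[0,0,0],0,1],[[0,0,0],0,1]]'
```

```text
time: 5.35
tool_pos: [0.4502, 0.2804, 0.0644]
ee_rot: [0.736, 0.677, -0.0, 0.0]
ft_force: [-0.4, 0.1, 0.2]
width: 0.997
```

```bash
python3 -m pendant '[[[0.03,0,0.6],0,1],[[0,0,0.6],0,1],[[0,0,0.58],0,1],[[0,0,0],0,0.6],[[0,0,0],0,0.2]]' 15
python3 -m pendant '[[[0,0,0],0,0.2],[[0,0,0],0,0.2],[[0,0,0],0,0.2],[[0,0,0],0,0.2],[[0,0,0],0,0.2]]'
python3 rel.py w3
```

```text
time: 5.77
tool_pos: [0.4508, 0.2823, 0.0118]
ee_rot: [0.736, 0.677, 0.001, 0.0]
ft_force: [-0.2, -0.0, -0.4]
width: 0.885
time: 6.18
tool_pos: [0.4502, 0.2821, 0.0108]
ee_rot: [0.736, 0.677, 0.0, 0.0]
ft_force: [-0.1, 0.3, -0.4]
width: 0.508
[0.4502 0.2821 0.0108]
[388. 329.] centre 502.1 245.2 size 37.9 4.9 long axis deg -86.7
[176. 328.] centre 395.0 254.1 size 39.9 10.1 long axis deg 77.9
[279. 273.] centre 449.5 281.8 size 27.7 24.6 long axis deg -5.8
[529. 243.] centre 572.6 286.0 size 29.4 24.9 long axis deg 11.3
[268.  52.] centre 453.1 379.8 size 27.9 24.0 long axis deg 42.2
```

```bash
python3 -m pendant '[[[0,0,0],0,0.2],[[0,0,0],0,0.2],[[0,0,0],0,0.2],[[0,0,-0.5],0,0.2],[[0,0,-1],0,0.2]]'
python3 -m pendant '[[[0,0,-1],0,0.2],[[0,0,-1],-0.73,0.2],[[-0.5,0.2,-0.2],0,0.2],[[-1,0.25,0],0,0.2],[[-1,0.25,0],0,0.2]]'
python3 -m pendant '[[[-1,0.27,0],0,0.2],[[-1,0.28,0],0,0.2],[[-1,0.28,0],0,0.2],[[-0.83,0.24,0],0,0.2],[[0,0,0],0,0.2]]'
python3 rel.py w4
```

```text
time: 6.65
tool_pos: [0.4478, 0.2803, 0.0529]
ee_rot: [0.735, 0.678, -0.003, -0.001]
ft_force: [0.2, 0.5, -1.2]
width: 0.386
time: 7.07
tool_pos: [0.4706, 0.2072, 0.1222]
ee_rot: [0.709, 0.705, 0.001, 0.0]
ft_force: [0.2, -1.0, -0.4]
width: 0.389
time: 7.48
tool_pos: [0.5024, 0.0851, 0.1205]
ee_rot: [0.713, 0.701, -0.001, 0.001]
ft_force: [0.5, -0.2, -0.4]
width: 0.385
[0.5024 0.0851 0.1205]
[306. 388.] centre 525.0 -90.2 size 359.7 19.2 long axis deg -0.9
[361. 329.] centre 571.1 -26.8 size 69.0 13.4 long axis deg -84.6
[199. 329.] centre 429.5 -24.8 size 70.4 15.1 long axis deg 82.7
[280. 273.] centre 501.3 30.4 size 48.5 42.7 long axis deg -2.4
```

View pics/w4.png

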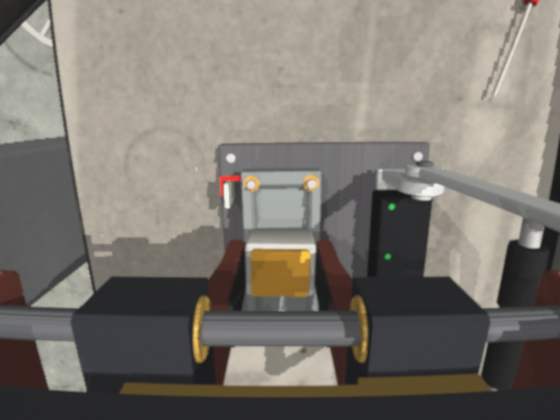

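```bash
python3 -m pendant '[[[0,0,0],0,0.2],[[0,0,0],0,0.2],[[0,0,0],0,0.2],[[0,0,0],0,0.2],[[0,0,0],0,0.2]]'
python3 - <<'E'
from h import *
s=r.observe();print(s["tool_pos"],2*np.degrees(np.arctan2(s["ee_rot"][1],s["ee_rot"][0])))
f=cam("wrist");c=f["color"];cv2.imwrite("pics/w5.png",c);hsv=cv2.cvtColor(c,cv2.COLOR_BGR2HSV)
m=cv2.inRange(hsv,(12,110,90),(32,255,255));m[310:]=0
k=max(cv2.findContours(m[200:],cv2.RETR_EXTERNAL,cv2.CHAIN_APPROX_NONE)[0],key=cv2.contourArea)[:,0]+[0,200]
print("held cap",cv2.minAreaRect((plane(f,k,s["tool_pos"][2]+.015)[:,:2]*1000).astype(np.float32)))
P=world(f)
b=cv2.inRange(hsv,(8,70,90),(30,255,255));b[200:]=0;b[:150]=0
n,l,st,ce=cv2.connectedComponentsWithStats(b)
for i in range(1,n):
    if st[i,4]>20: print(ce[i].round(1),st[i,4],plane(f,[ce[i]],.047)[0].round(4))
E
```

```text
time: 7.95
tool_pos: [0.5011, 0.0926, 0.1213]
ee_rot: [0.71, 0.705, 0.0, -0.0]
ft_force: [-0.3, 0.7, 0.4]
width: 0.389
[0.50107145 0.09258786 0.12129982] 89.585905176778
held cap ((500.9673767089844, 92.16670989990234), (24.44080352783203, 27.79091453552246), 88.25223541259766)
[253.9 192.1] 133 [0.4824 0.1121 0.047 ]
[312.2 192.2] 136 [0.5242 0.1118 0.047 ]
```

```bash
python3 -m pendant '[[[0,0.03,0.6],0,0.2],[[0,0,0.6],0,0.2],[[0,0,0.5],0,0.2],[[0,0,0],0,0.2],[[0,0,0],0,0.2]]'
python3 -m pendant '[[[0,0,0.2],0,0.2],[[0,0,0.2],0,0.2],[[0,0,0.15],0,0.2],[[0,0,0.1],0,0.2],[[0,0,0],0,0.2]]'
```

```text
time: 8.42
tool_pos: [0.5016, 0.0919, 0.0699]
ee_rot: [0.71, 0.704, -0.001, -0.001]
ft_force: [-0.5, 0.3, -1.2]
width: 0.391
time: 8.83
tool_pos: [0.5018, 0.0915, 0.0502]
ee_rot: [0.71, 0.704, -0.0, -0.0]
ft_force: [0.2, -0.1, -0.2]
width: 0.387
```

```bash
python3 -m pendant '[[[0,0,0.06],0,0.2],[[0,0,0],0,0.2],[[0,0,0],0,0.5],[[0,0,0],0,0.6],[[0,0,0],0,0.6]]'
python3 -m pendant '[[[0,0,0],0,0.7],[[0,0,-0.4],0,0.7],[[0,0,-1],0,0.7],[[0,0,-1],0,1],[[0,0,-1],0,1]]'
python3 - <<'E'
from h import *
f=cam("wrist");cv2.imwrite("pics/w6.png",f["color"]);print(r.observe()["tool_pos"],r.observe()["ee_rot"])
E
```

```text
time: 9.25
tool_pos: [0.5024, 0.0917, 0.0492]
ee_rot: [0.71, 0.704, 0.0, 0.0]
ft_force: [0.4, -0.7, -0.4]
width: 0.57
time: 9.67
tool_pos: [0.5017, 0.0919, 0.1528]
ee_rot: [0.71, 0.704, -0.0, -0.0]
ft_force: [0.6, -0.7, 0.2]
width: 0.814
[0.50506383 0.09325001 0.15835464] [0.70999815 0.70419243 0.00326714 0.00222985]
```

View pics/w6.png

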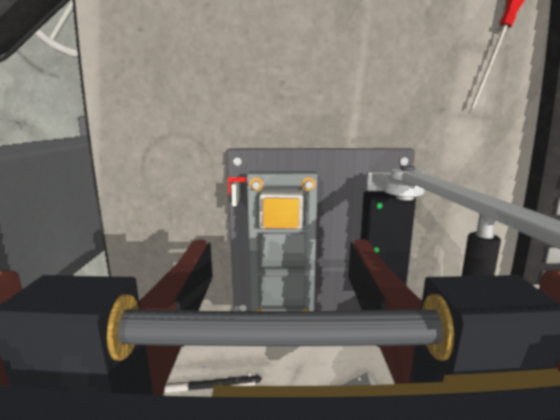

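```bash
python3 -m pendant '[[[1,0,0],0,1],[[1,0,0],0,1],[[1,0,0],0,1],[[0.88,0.57,0],0,1],[[0.87,0.58,0],0,1]]'
python3 -m pendant '[[[0.87,0.58,0],0,1],[[0.86,0.58,0],0,1],[[0,0,0.5],-1,1],[[0,0,0.5],-1,1],[[0,0,0.5],-0.09,1]]'
python3 -m pendant '[[[0,0,0.5],0,1],[[0,0,0.3],0,1],[[0,0,0],0,1],[[0,0,0],0,1],[[0,0,0],0,1]]'
python3 rel.py w7
```

```text
time: 10.13
tool_pos: [0.5377, 0.2355, 0.152]
ee_rot: [0.71, 0.704, 0.0, 0.0]
ft_force: [0.4, 0.4, -0.1]
width: 1.0
time: 10.55
tool_pos: [0.5734, 0.2861, 0.1059]
ee_rot: [0.631, 0.776, 0.0, -0.0]
ft_force: [0.1, -0.6, -0.1]
width: 1.0
time: 10.97
tool_pos: [0.5736, 0.2856, 0.0828]
ee_rot: [0.633, 0.774, 0.001, 0.0]
ft_force: [-0.2, 0.8, -0.1]
width: 1.004
[0.5736 0.2856 0.0828]
[481. 329.] centre 742.8 234.7 size 58.4 14.1 long axis deg -67.2
[ 83. 323.] centre 440.3 176.7 size 62.5 18.7 long axis deg 73.4
[279. 225.] centre 572.9 286.1 size 27.5 23.7 long axis deg 11.4
[118.  45.] centre 453.2 379.8 size 28.2 24.4 long axis deg 42.6
```

```bash
python3 -m pendant '[[[0,0,0.7],0,0.6],[[0,0,0.7],0,0.6],[[0,0,0.6],0,0.6],[[0,0,0.4],0,0.6],[[0,0,0],0,0.6]]'
python3 -m pendant '[[[0,0,0],0,0.2],[[0,0,0],0,0.2],[[0,0,0],0,0.2],[[0,0,0],0,0.2],[[0,0,0],0,0.2]]'
python3 rel.py w8
```

```text
time: 11.43
tool_pos: [0.5723, 0.2845, 0.0081]
ee_rot: [0.633, 0.774, -0.001, -0.0]
ft_force: [-1.1, -0.7, 0.1]
width: 0.662
time: 11.85
tool_pos: [0.574, 0.2859, 0.0113]
ee_rot: [0.633, 0.774, 0.001, 0.0]
ft_force: [-1.2, -0.6, 6.0]
width: 0.383
[0.574  0.2859 0.0113]
[362. 330.] centre 621.6 262.0 size 38.8 5.2 long axis deg -74.5
[199. 329.] centre 540.5 246.0 size 39.7 8.1 long axis deg -85.7
[280. 271.] centre 573.8 286.2 size 27.6 24.2 long axis deg 11.4
[42. 20.] centre 453.3 379.8 size 28.6 25.0 long axis deg 42.8
```

```bash
python3 -m pendant '[[[0,0,-0.3],0,0.2],[[0,0,-1],0,0.2],[[0,0,-1],1,0.2],[[0,0,-1],1,0.2],[[0,0,-0.3],0.09,0.2]]'
python3 -m pendant '[[[-0.8,-0.58,0],0,0.2],[[-0.8,-0.58,0],0,0.2],[[-0.8,-0.58,0],0,0.2],[[-0.8,-0.59,0],0,0.2],[[-0.93,0,0],0,0.2]]'
python3 -m pendant '[[[-0.93,0,0],0,0.2],[[-0.93,0,0],0,0.2],[[-0.92,0,0],0,0.2],[[-0.7,0,0],0,0.2],[[-0.22,0,0],0,0.2]]'
python3 -m pendant '[[[0,0,0],0,0.2],[[0,0,0],0,0.2],[[0,0,0],0,0.2],[[0,0,0],0,0.2],[[0,0,0],0,0.2]]'
cat > chk.py <<'E'
from h import *
import sys
s=r.observe();print(s["tool_pos"].round(4),2*np.degrees(np.arctan2(s["ee_rot"][1],s["ee_rot"][0])))
f=cam("wrist");c=f["color"];cv2.imwrite(f"pics/{sys.argv[1]}.png",c);hsv=cv2.cvtColor(c,cv2.COLOR_BGR2HSV)
m=cv2.inRange(hsv,(12,110,90),(32,255,255));m[310:]=0
for k in cv2.findContours(m,cv2.RETR_EXTERNAL,cv2.CHAIN_APPROX_NONE)[0]:
    if cv2.contourArea(k)<60: continue
    k=k[:,0];u=k.mean(0)
    for nm,z in (("held",s["tool_pos"][2]+.015),("seated",.063),("screw",.047)): 
        b=cv2.minAreaRect((plane(f,k,z)[:,:2]*1000).astype(np.float32));print(u.round(),nm,np.round(b[0],1),np.round(b[1],1),round(b[2],1))
E
python3 chk.py w9
```

```text
time: 12.32
tool_pos: [0.575, 0.2873, 0.1232]
ee_rot: [0.712, 0.702, 0.003, 0.001]
ft_force: [0.1, 0.3, -0.2]
width: 0.386
time: 12.73
tool_pos: [0.4982, 0.1619, 0.1176]
ee_rot: [0.708, 0.706, -0.001, -0.0]
ft_force: [-0.8, -0.6, -1.7]
width: 0.385
time: 13.15
tool_pos: [0.5006, 0.0469, 0.1174]
ee_rot: [0.711, 0.703, -0.001, 0.0]
ft_force: [0.3, -0.6, 0.2]
width: 0.386
time: 13.57
tool_pos: [0.5012, 0.0527, 0.118]
ee_rot: [0.709, 0.705, 0.0, -0.0]
ft_force: [0.1, -0.4, -0.8]
width: 0.385
[0.5012 0.0527 0.118 ] 89.62808961491066
[357. 304.] held [539.4  35.7] [6.5 7.6] 3.3
[357. 304.] seated [557.3  -6.5] [ 9.6 11.3] 3.3
[357. 304.] screw [561.4 -16.2] [10.3 12.1] 3.3
[203. 304.] held [462.5  36.3] [7.8 7.3] 0.2
[203. 304.] seated [443.9  -5.6] [11.6 10.8] 0.2
[203. 304.] screw [439.7 -15.2] [12.4 11.6] 0.2
[280. 272.] held [501.1  51.7] [26.9 27.6] 89.6
[280. 272.] seated [500.9  17.1] [39.7 40.7] 89.6
[280. 272.] screw [500.8   9.1] [42.6 43.7] 89.6
[281. 169.] held [501.9 101.9] [16.4 18.5] 88.8
[281. 169.] seated [502.   91.1] [24.1 27.3] 88.8
[281. 169.] screw [502.1  88.6] [25.9 29.3] 88.8
[313. 137.] held [515.7 116.1] [6.6 6.1] 45.1
[313. 137.] seated [522.4 112. ] [9.7 9. ] 45.1
[313. 137.] screw [524. 111.] [10.4  9.7] 45.1
[252. 137.] held [489.5 116.3] [6.1 6.6] 44.2
[252. 137.] seated [483.8 112.2] [9.  9.7] 44.2
[252. 137.] screw [482.5 111.3] [ 9.6 10.4] 44.2
```

```bash
python3 -m pendant '[[[0,0.03,0.6],0,0.2],[[0,0,0.6],0,0.2],[[0,0,0.4],0,0.2],[[0,0,0],0,0.2],[[0,0,0],0,0.2]]'
python3 -m pendant '[[[0,0,0.2],0,0.2],[[0,0,0.2],0,0.2],[[0,0,0.15],0,0.2],[[0,0,0.1],0,0.2],[[0,0,0],0,0.2]]'
```

```text
time: 14.03
tool_pos: [0.5017, 0.0515, 0.0696]
ee_rot: [0.71, 0.704, -0.0, -0.001]
ft_force: [1.1, 0.7, 0.3]
width: 0.38
time: 14.45
tool_pos: [0.5018, 0.051, 0.0499]
ee_rot: [0.71, 0.704, -0.0, -0.0]
ft_force: [-0.3, -0.1, -0.9]
width: 0.389
```

```bash
python3 -m pendant '[[[0,0,0.05],0,0.2],[[0,0,0],0,0.2],[[0,0,0],0,0.5],[[0,0,0],0,0.6],[[0,0,0],0,0.6]]'
python3 -m pendant '[[[0,0,0],0,0.7],[[0,0,-0.4],0,0.7],[[0,0,-1],0,0.7],[[0,0,-1],0,0.8],[[0,0,-1],0,0.8]]'
python3 -m pendant '[[[0.91,-0.14,0],0,0.8],[[0.91,-0.14,0],0,0.8],[[0.91,-0.14,0],0,0.8],[[0.91,-0.14,0],0,0.8],[[0.91,-0.14,0],0,0.8]]'
python3 -m pendant '[[[0.91,-0.14,0],0,0.8],[[0.91,-0.14,0],0,0.8],[[0.91,-0.14,0],0,0.8],[[0.91,-0.14,0],0,0.8],[[0.91,-0.15,0],0,0.8]]'
python3 -m pendant '[[[0.91,-0.15,0],0,0.8],[[0.93,-0.15,0],0,0.8],[[0,0,0.3],-1,0.8],[[0,0,0.3],-1,0.8],[[0,0,0.3],-1,0.8]]'
python3 -m pendant '[[[0,0,0.3],-1,0.8],[[0,0,0.3],-1,0.8],[[0,0,0.3],-1,0.8],[[0,0,0.3],-1,0.8],[[0,0,0.3],-0.54,0.8]]'
python3 -m pendant '[[[0,0,0],0,0.8],[[0,0,0],0,0.8],[[0,0,0],0,0.8],[[0,0,0],0,0.8],[[0,0,0],0,0.8]]'
python3 rel.py w10
```

```text
time: 14.87
tool_pos: [0.5023, 0.0512, 0.0492]
ee_rot: [0.71, 0.704, 0.0, 0.0]
ft_force: [-0.3, -0.6, 0.8]
width: 0.573
time: 15.28
tool_pos: [0.5017, 0.0514, 0.1528]
ee_rot: [0.71, 0.704, -0.0, -0.0]
ft_force: [0.5, 0.3, -0.6]
width: 0.788
time: 15.7
tool_pos: [0.4821, 0.189, 0.1521]
ee_rot: [0.71, 0.704, 0.0, 0.0]
ft_force: [0.1, -0.3, -0.2]
width: 0.8
time: 16.12
tool_pos: [0.462, 0.3258, 0.152]
ee_rot: [0.71, 0.704, 0.0, 0.0]
ft_force: [-0.0, 0.7, -0.5]
width: 0.8
time: 16.53
tool_pos: [0.4535, 0.3808, 0.1248]
ee_rot: [0.595, 0.804, 0.0, 0.0]
ft_force: [1.6, -0.2, 0.2]
width: 0.801
time: 16.95
tool_pos: [0.454, 0.3797, 0.0794]
ee_rot: [0.399, 0.917, 0.0, 0.0]
ft_force: [0.5, 0.5, -0.1]
width: 0.799
time: 17.37
tool_pos: [0.4541, 0.3801, 0.0798]
ee_rot: [0.402, 0.916, 0.0, 0.0]
ft_force: [1.6, 0.2, -0.4]
width: 0.798
[0.4541 0.3801 0.0798]
[445. 328.] centre 601.7 404.6 size 54.1 8.0 long axis deg -36.0
[115. 329.] centre 417.7 236.4 size 56.4 9.6 long axis deg -58.4
[279. 226.] centre 453.2 379.8 size 27.6 24.1 long axis deg 42.6
```

```bash
python3 -m pendant '[[[0,-0.03,0.7],0,0.6],[[0,0,0.7],0,0.6],[[0,0,0.6],0,0.6],[[0,0,0.29],0,0.6],[[0,0,0],0,0.6]]'
python3 -m pendant '[[[0,0,0],0,0.2],[[0,0,0],0,0.2],[[0,0,0],0,0.2],[[0,0,0],0,0.2],[[0,0,0],0,0.2]]'
python3 rel.py w11
```

```text
time: 17.83
tool_pos: [0.4523, 0.3782, 0.0087]
ee_rot: [0.401, 0.916, -0.001, -0.001]
ft_force: [-0.1, -0.1, -0.3]
width: 0.595
time: 18.25
tool_pos: [0.4537, 0.3798, 0.0114]
ee_rot: [0.401, 0.916, 0.001, 0.0]
ft_force: [-0.7, -1.4, 6.1]
width: 0.382
[0.4537 0.3798 0.0114]
[383. 382.] centre 540.9 367.5 size 15.1 8.3 long axis deg 40.8
[441. 380.] centre 565.1 389.7 size 17.5 8.4 long axis deg 39.7
[363. 329.] centre 507.0 384.1 size 38.8 4.2 long axis deg -41.6
[198. 333.] centre 445.3 327.3 size 38.7 6.2 long axis deg -49.3
[280. 270.] centre 453.2 380.3 size 27.6 24.2 long axis deg 42.7
```

```bash
python3 -m pendant '[[[0,0,-0.3],0,0.2],[[0,0,-0.7],0,0.2],[[0,0,-0.7],1,0.2],[[0,0,-0.7],1,0.2],[[0,0,-0.7],1,0.2]]'
python3 -m pendant '[[[0,0,-0.5],1,0.2],[[0,0,0],1,0.2],[[0,0,0],1,0.2],[[0,0,0],1,0.2],[[0,0,0],0.54,0.2]]'
python3 -m pendant '[[[-0.94,0.13,0],0,0.2],[[-0.94,0.13,0],0,0.2],[[-0.94,0.13,0],0,0.2],[[-0.94,0.13,0],0,0.2],[[-0.94,0.13,0],0,0.2]]'
python3 -m pendant '[[[-0.94,0.13,0],0,0.2],[[-0.94,0.13,0],0,0.2],[[-0.94,0.13,0],0,0.2],[[-0.94,0.13,0],0,0.2],[[-0.94,0.13,0],0,0.2]]'
python3 -m pendant '[[[-0.94,0.13,0],0,0.2],[[-0.94,0.13,0],0,0.2],[[-0.7,0.13,0],0,0.2],[[-0.28,0.02,0],0,0.2],[[0,0,0],0,0.2]]'
python3 -m pendant '[[[0,0,0],0,0.2],[[0,0,0],0,0.2],[[0,0,0],0,0.2],[[0,0,0],0,0.2],[[0,0,0],0,0.2]]'
python3 chk.py w12 | grep -v screw
```

```text
time: 18.72
tool_pos: [0.4528, 0.379, 0.1046]
ee_rot: [0.536, 0.844, -0.0, -0.0]
ft_force: [0.7, -0.1, 0.0]
width: 0.388
time: 19.13
tool_pos: [0.453, 0.3791, 0.119]
ee_rot: [0.712, 0.702, 0.0, 0.0]
ft_force: [-0.9, -0.7, -1.0]
width: 0.384
time: 19.55
tool_pos: [0.4711, 0.2367, 0.1187]
ee_rot: [0.71, 0.704, -0.0, 0.0]
ft_force: [0.5, -0.0, -0.0]
width: 0.385
time: 19.97
tool_pos: [0.4894, 0.0954, 0.1188]
ee_rot: [0.71, 0.704, 0.0, 0.0]
ft_force: [1.1, -0.3, 0.1]
width: 0.381
time: 20.38
tool_pos: [0.5011, 0.0088, 0.1184]
ee_rot: [0.712, 0.703, -0.0, 0.0]
ft_force: [-0.5, 0.2, -0.3]
width: 0.379
time: 20.8
tool_pos: [0.501, 0.012, 0.1183]
ee_rot: [0.71, 0.705, 0.0, -0.0]
ft_force: [-0.7, 0.5, -0.3]
width: 0.385
[0.501  0.012  0.1183] 89.5822868454609
[357. 304.] held [539.2  -5. ] [6.5 7.6] 3.2
[357. 304.] seated [557.2 -47.4] [ 9.6 11.3] 3.2
[203. 304.] held [462.3  -4.3] [7.9 7.3] 0.2
[203. 304.] seated [443.6 -46.4] [11.6 10.8] 0.2
[280. 270.] held [500.9  13. ] [24.1 27.6] 89.6
[280. 270.] seated [500.7 -20.9] [35.6 40.7] 89.6
[282. 168.] held [501.9  61.8] [15.5 19. ] 89.6
[282. 168.] seated [502.1  51.2] [22.8 28. ] 89.6
[281. 104.] held [501.9  89. ] [15.9 18.6] 89.5
[281. 104.] seated [502.1  91.2] [23.5 27.4] 89.5
[314.  74.] held [515.9 101.2] [6.3 6.2] 89.9
[314.  74.] seated [522.7 109.3] [9.3 9.2] 89.9
[250.  74.] held [489.4 101.4] [6.3 6.2] 88.8
[250.  74.] seated [483.7 109.6] [9.4 9.2] 88.8
```

Held relay is about 1 mm left of target; shift +0.8 mm in x and -0.8 mm in y, then insert.

```bash
python3 -m pendant '[[[-0.03,0.03,0.6],0,0.2],[[0,0,0.6],0,0.2],[[0,0,0.4],0,0.2],[[0,0,0],0,0.2],[[0,0,0],0,0.2]]'
python3 -m pendant '[[[0,0,0.2],0,0.2],[[0,0,0.2],0,0.2],[[0,0,0.15],0,0.2],[[0,0,0.1],0,0.2],[[0,0,0],0,0.2]]'
```

```text
time: 21.27
tool_pos: [0.5016, 0.0103, 0.0699]
ee_rot: [0.71, 0.704, -0.0, -0.001]
ft_force: [0.6, -0.3, 0.5]
width: 0.387
time: 21.68
tool_pos: [0.5016, 0.0099, 0.0502]
ee_rot: [0.71, 0.704, -0.0, -0.0]
ft_force: [0.4, 1.0, -0.4]
width: 0.389
```

```bash
python3 -m pendant '[[[0,0,0.06],0,0.2],[[0,0,0],0,0.2],[[0,0,0],0,0.5],[[0,0,0],0,0.6],[[0,0,0],0,0.6]]'
python3 -m pendant '[[[0,0,0],0,0.7],[[0,0,-0.4],0,0.7],[[0,0,-1],0,0.7],[[0,0,-1],0,0.8],[[0,0,-1],0,0.8]]'
python3 -m pendant '[[[0,0,-1],0,0.8],[[0,0,-1],0,0.8],[[0,0,-1],0,0.8],[[0,0,-1],0,0.8],[[0,0,-0.6],0,0.8]]'
python3 -m pendant '[[[-0.5,0,0],0,0.8],[[0,0,0],0,0.8],[[0,0,0],0,0.8],[[0,0,0],0,0.8],[[0,0,0],0,0.8]]'
python3 - <<'E'
from h import *
s=r.observe();print(s["tool_pos"]);f=cam("wrist");c=f["color"];P=world(f);cv2.imwrite("pics/w13.png",c);hsv=cv2.cvtColor(c,cv2.COLOR_BGR2HSV)
m=cv2.inRange(hsv,(12,110,90),(32,255,255));m[310:]=0
for k in cv2.findContours(m,cv2.RETR_EXTERNAL,cv2.CHAIN_APPROX_NONE)[0]:
    if cv2.contourArea(k)<60: continue
    q=np.zeros_like(m);cv2.drawContours(q,[k],-1,255,-1);q=cv2.erode(q,np.ones((3,3)));A=P[q>0];
    co=np.linalg.lstsq(np.c_[A[:,:2]-A[:,:2].mean(0),np.ones(len(A))],A[:,2],rcond=None)[0]
    b=cv2.minAreaRect((plane(f,k[:,0],.063)[:,:2]*1000).astype(np.float32));print(np.round(b[0],1),np.round(b[1],1),"z,slopes",co.round(3))
hm=cv2.inRange(hsv,(0,150,80),(8,255,255))>0; hm&=(P[...,2]>.2)&(P[...,2]<.26)
print("handle",cv2.minAreaRect((P[hm][:,:2]*1000).astype(np.float32)),P[hm].mean(0),P[hm][:,2].max()) if hm.sum()>20 else print("no handle")
E
```

```text
time: 22.1
tool_pos: [0.5022, 0.01, 0.0492]
ee_rot: [0.71, 0.704, 0.0, 0.0]
ft_force: [0.3, 1.2, -0.6]
width: 0.574
time: 22.52
tool_pos: [0.5016, 0.0104, 0.1528]
ee_rot: [0.71, 0.704, -0.0, -0.0]
ft_force: [0.8, -0.5, 0.1]
width: 0.789
time: 22.93
tool_pos: [0.5027, 0.0108, 0.2931]
ee_rot: [0.71, 0.704, 0.001, 0.002]
ft_force: [0.7, 0.8, -0.3]
width: 0.796
time: 23.35
tool_pos: [0.5013, -0.0043, 0.2884]
ee_rot: [0.71, 0.704, -0.0, -0.001]
ft_force: [-0.1, 0.2, -0.5]
width: 0.799
[ 0.50128331 -0.00431315  0.28841326]
[ 703.4 -168.6] [19.4 31.7] z,slopes [0.587 1.383 0.382]
[ 294.9 -164.8] [33.9 21. ] z,slopes [-0.33   1.259  0.382]
[502.1   9.9] [23.2 27.8] z,slopes [0.001 0.005 0.064]
[502.5  50.6] [22.1 27.1] z,slopes [0.005 0.006 0.064]
[501.7  90.7] [23.3 26.5] z,slopes [-0.017 -1.363  0.066]
handle ((611.47802734375, 50.671138763427734), (124.88921356201172, 18.59065055847168), 89.41238403320312) [0.60932474 0.05471586 0.24370935] 0.24828382949650893
```

View pics/w13.png

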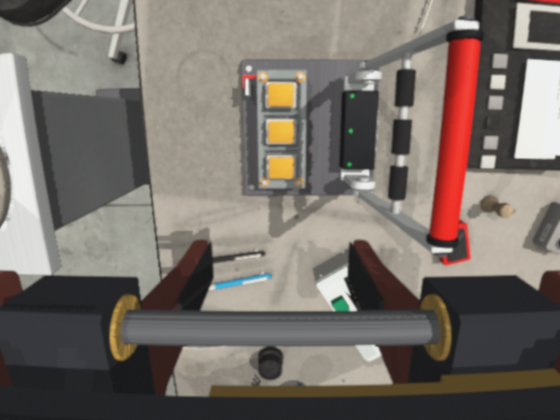

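```bash
python3 -m pendant '[[[0.6,0.91,0],0,0.8],[[0.6,0.91,0],0,0.8],[[0.6,0.91,0],0,0.8],[[0.58,0.92,0],0,0.8],[[0,0,0],0,0.8]]'
python3 -m pendant '[[[0,0,0],0,0.8],[[0,0,0.4],0,0.6],[[0,0,0.4],0,0.6],[[0,0,0],0,0.6],[[0,0,0],0,0.6]]'
```

```text
time: 23.82
tool_pos: [0.6148, 0.0701, 0.2876]
ee_rot: [0.709, 0.705, 0.001, -0.002]
ft_force: [-0.9, 0.2, 1.3]
width: 0.801
time: 24.23
tool_pos: [0.6108, 0.0642, 0.2637]
ee_rot: [0.711, 0.704, -0.001, -0.0]
ft_force: [-0.4, -0.1, -0.4]
width: 0.601
```

```bash
python3 -m pendant '[[[0,0,0.6],0,0.6],[[0,0,0.6],0,0.6],[[0,0,0.36],0,0.6],[[0,0,0],0,0.6],[[0,0,0],0,0.4]]'
python3 -m pendant '[[[0,0,0],0,0.1],[[0,0,0],0,0.1],[[0,0,0],0,0.1],[[0,0,0],0,0.1],[[0,0,0],0,0.1]]' 40
python3 -m pendant '[[[0,0,0],0,0.1],[[0,0,0],0,0.1],[[0,0,0],0,0.1],[[0,0,0],0,0.1],[[0,0,0],0,0.1]]'
```

```text
time: 24.65
tool_pos: [0.6118, 0.0651, 0.2182]
ee_rot: [0.71, 0.704, -0.0, -0.0]
ft_force: [0.5, 0.5, 0.3]
width: 0.561
time: 25.07
tool_pos: [0.6123, 0.0655, 0.2186]
ee_rot: [0.71, 0.704, 0.0, 0.0]
ft_force: [0.4, 0.6, 1.7]
width: 0.194
time: 25.48
tool_pos: [0.6124, 0.0655, 0.2186]
ee_rot: [0.71, 0.704, 0.0, 0.0]
ft_force: [0.3, 0.4, 5.1]
width: 0.194
```

```bash
python3 - <<'E'
import numpy as np
th=np.arange(0,1.501,.06)
p=175*np.c_[np.sin(.08-th),np.cos(.08-th)]
d=np.diff(p,axis=0)/30
for i,(a,b) in enumerate(d): print(i+1,round(th[i+1],2),"y %.2f z %.2f"%(a,-b),end=" | ")
E
python3 -m pendant '[[[0,-0.17,0],0,0.1],[[0,-0.35,0],0,0.1],[[0,-0.35,0.02],0,0.1],[[0,-0.35,0.04],0,0.1],[[0,0,0],0,0.1]]'
```

```text
1 0.06 y -0.35 z -0.02 | 2 0.12 y -0.35 z 0.00 | 3 0.18 y -0.35 z 0.02 | 4 0.24 y -0.35 z 0.05 | 5 0.3 y -0.34 z 0.07 | 6 0.36 y -0.34 z 0.09 | 7 0.42 y -0.33 z 0.11 | 8 0.48 y -0.33 z 0.13 | 9 0.54 y -0.32 z 0.15 | 10 0.6 y -0.31 z 0.16 | 11 0.66 y -0.30 z 0.18 | 12 0.72 y -0.29 z 0.20 | 13 0.78 y -0.27 z 0.22 | 14 0.84 y -0.26 z 0.23 | 15 0.9 y -0.25 z 0.25 | 16 0.96 y -0.23 z 0.26 | 17 1.02 y -0.21 z 0.28 | 18 1.08 y -0.20 z 0.29 | 19 1.14 y -0.18 z 0.30 | 20 1.2 y -0.16 z 0.31 | 21 1.26 y -0.14 z 0.32 | 22 1.32 y -0.12 z 0.33 | 23 1.38 y -0.10 z 0.33 | 24 1.44 y -0.08 z 0.34 | 25 1.5 y -0.06 z 0.34 | time: 25.9
tool_pos: [0.5747, 0.0661, 0.217]
ee_rot: [0.71, 0.704, 0.001, 0.001]
ft_force: [2.4, 0.3, 3.8]
width: 0.194
```

```bash

python3 -m pendant '[[[0,-0.34,0.06],0,0.1],[[0,-0.34,0.08],0,0.1],[[0,-0.33,0.1],0,0.1],[[0,-0.33,0.12],0,0.1],[[0,-0.32,0.14],0,0.1]]'
python3 -m pendant '[[[0,-0.31,0.15],0,0.1],[[0,-0.3,0.17],0,0.1],[[0,-0.29,0.19],0,0.1],[[0,-0.28,0.21],0,0.1],[[0,0,0],0,0.1]]'
```

```text
time: 26.32
tool_pos: [0.5266, 0.0669, 0.202]
ee_rot: [0.71, 0.704, 0.002, 0.001]
ft_force: [2.2, 1.6, 6.6]
width: 0.195
time: 26.73
tool_pos: [0.4881, 0.0672, 0.1783]
ee_rot: [0.71, 0.704, -0.0, -0.001]
ft_force: [4.2, 4.4, -0.1]
width: 0.195
```

```bash

python3 -m pendant '[[[0,-0.26,0.2],0,0.1],[[0,-0.25,0.23],0,0.1],[[0,-0.23,0.25],0,0.1],[[0,-0.22,0.27],0,0.1],[[0,-0.2,0.28],0,0.1]]'
python3 -m pendant '[[[0,-0.19,0.29],0,0.1],[[0,-0.17,0.3],0,0.1],[[0,-0.15,0.31],0,0.1],[[0,-0.13,0.32],0,0.1],[[0,0,0],0,0.1]]'
```

```text
time: 27.15
tool_pos: [0.4552, 0.0675, 0.1425]
ee_rot: [0.71, 0.704, 0.001, 0.0]
ft_force: [4.5, 3.2, 2.3]
width: 0.195
time: 27.57
tool_pos: [0.4357, 0.0676, 0.105]
ee_rot: [0.71, 0.704, 0.001, -0.0]
ft_force: [5.5, 4.4, 0.8]
width: 0.194
```

```bash

python3 -m pendant '[[[0,-0.11,0.3],0,0.1],[[0,-0.09,0.3],0,0.1],[[0,-0.08,0.3],0,0.1],[[0,-0.06,0.25],0,0.1],[[0,0,0],0,0.1]]'
python3 -m pendant '[[[0,0,0],0,0.1],[[0,0,0],0,0.1],[[0,0,0],0,0.1],[[0,0,0],0,0.1],[[0,0,0],0,0.1]]'
cat > scn.py <<'E'
from h import *
import sys
f=cam("scene");c=f["color"];P=world(f);hsv=cv2.cvtColor(c,cv2.COLOR_BGR2HSV)
M=np.linalg.inv(f["W"]);K=np.array([[f["fl"],0,f["cx"]],[0,f["fl"],f["cy"]],[0,0,1]])
uv=cv2.projectPoints(np.array([[.463,.1,.043],[.423,.05,.08]]),cv2.Rodrigues(M[:3,:3])[0],M[:3,3],K,np.array([f["k1"],0,0,0]))[0][:,0];print(uv)
u,v=uv[0].astype(int);g=c[max(v-45,0):v+45,u-60:u+60];a=cv2.resize(g,None,fx=5,fy=5,interpolation=cv2.INTER_CUBIC)
w=cam("wrist");cv2.imwrite(f"pics/{sys.argv[1]}w.png",w["color"]);cv2.imwrite(f"pics/{sys.argv[1]}.png",a)
E
python3 scn.py s1
```

```text
time: 27.98
tool_pos: [0.4261, 0.0677, 0.0706]
ee_rot: [0.71, 0.704, 0.001, -0.0]
ft_force: [4.6, 4.3, 1.8]
width: 0.192
time: 28.4
tool_pos: [0.4263, 0.0676, 0.0714]
ee_rot: [0.71, 0.704, 0.001, -0.0]
ft_force: [5.1, 4.3, 2.0]
width: 0.192
[[245.36691496 232.38250174]
 [241.65155763 239.48735124]]
```

```bash
python3 -c "
import cv2,numpy as np
a=cv2.imread('pics/s1.png');w=cv2.imread('pics/s1w.png');w=cv2.resize(w,(600,450));
o=np.zeros((600,800,3),np.uint8);a=cv2.resize(a,(400,300));o[:300,:400]=a
o[:300,400:]=cv2.resize(w,(400,300));c=cv2.resize(cv2.imread('pics/s1w.png')[120:300,180:420],(400,300));o[300:,:400]=c
cv2.imwrite('pics/s1m.png',o)"
```

```text
(no output)
```

View pics/s1m.png

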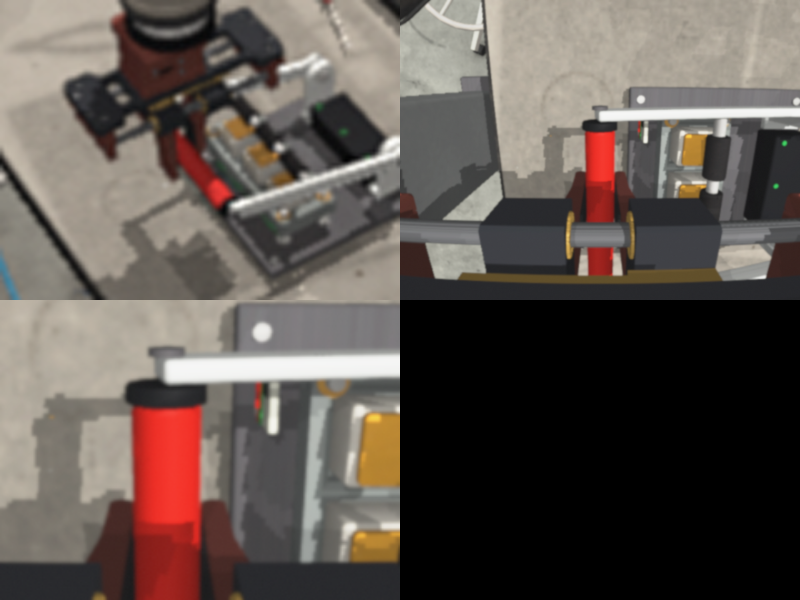

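```bash
cat > hz.py <<'E'
from h import *
s=r.observe();print("tcp",s["tool_pos"].round(4),"f",s["ft_force"].round(1),"w",round(s["width"],3))
f=cam("wrist");P=world(f);hsv=cv2.cvtColor(f["color"],cv2.COLOR_BGR2HSV)
m=(cv2.inRange(hsv,(0,150,60),(8,255,255))>0);m[:150]=0;m[260:]=0;m[:,240:]&=True;m[:,:240]=0;m[:,320:]=0;m&=(P[...,1]>.085)&(P[...,1]<.11)
A=P[m];zt=np.percentile(A[:,2],90);x=np.median(A[:,0])
print("n",len(A),"handle top",zt.round(4),"centre z",(zt-.009).round(4),"x",x.round(4))
g=(cv2.inRange(hsv,(12,110,90),(32,255,255))>0)&(P[...,2]>.03)&(P[...,2]<.08)&(P[...,1]>.075)&(P[...,1]<.1)&(P[...,0]>.48)&(P[...,0]<.52)
if g.sum()>20: print("cap z",np.median(P[g][:,2]),g.sum())
p=(abs(P[...,2]-.04)<.02)&(P[...,0]>.476)&(P[...,0]<.484)&(P[...,1]>.07)&(P[...,1]<.1)
if p.sum()>20: print("plate front rim z",np.median(P[p][:,2]),p.sum())
E
python3 hz.py
```

```text
tcp [0.4263 0.0676 0.0714] f [5.5 3.7 1.1] w 0.194
n 2306 handle top 0.1046 centre z 0.0956 x 0.4264
cap z 0.06391777125375253 1110
plate front rim z 0.0465549128605124 600
```

```bash

python3 -m pendant '[[[0,0,0],0,0.1],[[0,-0.03,0.2],0,0.1],[[0,-0.03,0.2],0,0.1],[[0,-0.02,0.15],0,0.1],[[0,0,0],0,0.1]]' 60
python3 -m pendant '[[[0,0,0],0,0.1],[[0,0,0],0,0.1],[[0,0,0],0,0.1],[[0,0,0],0,0.1],[[0,0,0],0,0.1]]'
python3 hz.py
```

```text
time: 28.97
tool_pos: [0.424, 0.0677, 0.0546]
ee_rot: [0.71, 0.704, 0.001, -0.0]
ft_force: [5.8, 3.1, 4.8]
width: 0.193
time: 29.38
tool_pos: [0.4241, 0.0677, 0.055]
ee_rot: [0.71, 0.704, 0.001, 0.0]
ft_force: [5.6, 3.5, 2.3]
width: 0.191
tcp [0.4241 0.0677 0.055 ] f [5.6 3.5 2.3] w 0.191
n 2360 handle top 0.089 centre z 0.08 x 0.4242
cap z 0.06386854090813025 930
plate front rim z 0.04660913945785185 704
```

```bash

python3 -m pendant '[[[0,-0.01,0.1],0,0.1],[[0,-0.01,0.1],0,0.1],[[0,0,0.1],0,0.1],[[0,0,0.1],0,0.1],[[0,0,0],0,0.1]]'
python3 -m pendant '[[[0,0,0],0,0.1],[[0,0,0],0,0.1],[[0,0,0],0,0.1],[[0,0,0],0,0.1],[[0,0,0],0,0.1]]'
python3 hz.py
```

```text
time: 29.85
tool_pos: [0.4233, 0.0677, 0.0431]
ee_rot: [0.71, 0.704, 0.001, 0.0]
ft_force: [2.2, 2.7, 10.3]
width: 0.19
time: 30.27
tool_pos: [0.4233, 0.0677, 0.0434]
ee_rot: [0.71, 0.704, 0.001, 0.0]
ft_force: [2.7, 3.0, 10.0]
width: 0.189
tcp [0.4233 0.0677 0.0434] f [ 2.7  3.  10. ] w 0.189
n 2375 handle top 0.0779 centre z 0.0689 x 0.4234
cap z 0.05800460877033428 958
plate front rim z 0.04076053264405011 697
```

```bash

python3 -m pendant '[[[0,0,0.07],0,0.1],[[0,0,0.06],0,0.1],[[0,0,0.05],0,0.1],[[0,0,0],0,0.1],[[0,0,0],0,0.1]]'
python3 -m pendant '[[[0,0,0],0,0.1],[[0,0,0],0,0.1],[[0,0,0],0,0.1],[[0,0,0],0,0.1],[[0,0,0],0,0.1]]'
python3 hz.py; python3 -c "
from h import *
f=cam('wrist');c=f['color'];cv2.imwrite('pics/end.png',np.hstack([cv2.resize(c,(400,300)),cv2.resize(c[150:230,220:340],(400,300),interpolation=cv2.INTER_CUBIC)]))"
```

```text
time: 30.73
tool_pos: [0.4232, 0.0677, 0.038]
ee_rot: [0.71, 0.704, 0.0, 0.0]
ft_force: [1.6, 3.2, 12.8]
width: 0.19
time: 31.15
tool_pos: [0.4232, 0.0677, 0.0381]
ee_rot: [0.71, 0.704, 0.0, 0.0]
ft_force: [1.5, 3.4, 11.5]
width: 0.191
tcp [0.4232 0.0677 0.0381] f [ 1.5  3.4 11.5] w 0.191
n 2389 handle top 0.0728 centre z 0.0638 x 0.4234
cap z 0.05526186469289106 968
plate front rim z 0.037905572153602116 718
```

View pics/end.png

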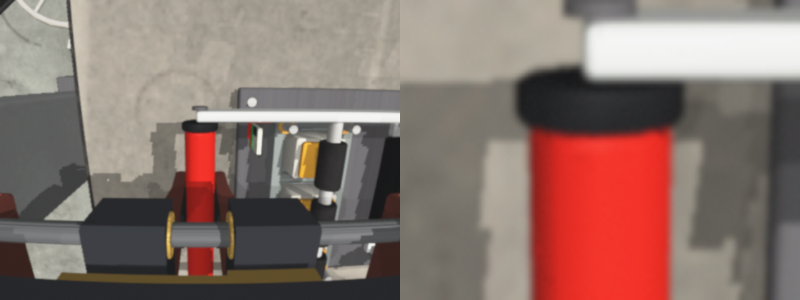

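```bash

python3 -m pendant '[[[0,0,0],0,0.1],[[0,0,0],0,0.1],[[0,0,0],0,0.1],[[0,0,0],0,0.1],[[0,0,0],0,0.1]]'
python3 -m pendant '[[[0,0,0],0,0.1],[[0,0,0],0,0.1],[[0,0,0],0,0.1],[[0,0,0],0,0.1],[[0,0,0],0,0.1]]'
python3 hz.py; python3 -c "
from rig import r
print(r.finish_job())"
```

```text
time: 31.67
tool_pos: [0.4232, 0.0677, 0.0381]
ee_rot: [0.71, 0.704, 0.0, 0.0]
ft_force: [1.1, 3.2, 13.7]
width: 0.191
time: 32.08
tool_pos: [0.4232, 0.0677, 0.0381]
ee_rot: [0.71, 0.704, 0.0, 0.0]
ft_force: [1.4, 3.0, 12.5]
width: 0.19
tcp [0.4232 0.0677 0.0381] f [ 1.4  3.  12.5] w 0.19
n 2384 handle top 0.0728 centre z 0.0638 x 0.4234
cap z 0.0553019685682436 964
plate front rim z 0.037979658469087615 728
the job is handed in; nothing more can be done
None
```

All three relays are in the pockets, and I handed the job in at about 32 s with the gripper holding the bail handle down at 60 N grip. No verdict came back, so the figures below are from my own last checks.

- **Relays:** with the bail open, cap height was 64 mm (63 expected) and spacing 40 mm, each within about 2 mm of its pocket centre. Two caps measured flat. The third cap's fit gave a bogus slope, which I put down to a mask fault, and it looked flat in the picture.
- **Plate depth:** the plate rim and one relay cap (depth readings) both showed it about 8.6 mm down, and the handle height (63.8 mm) implied about 8 mm. Both are inside the 7 to 11 mm band. The pointer itself was too small in the picture to read.
- **Hold:** there was no drift over the last 0.8 s, with 12 to 13 N of upward push on the tool.
- **Disagreement:** the bar slid up about 7 mm in the grip during the swing, so the tool position read the handle too low. I raised the grip to 60 N and used the camera readings for the final press.
- **Not checked:** the roller's force on each relay was not measured separately. I did not re-measure the bystanders afterwards, but I never aimed a move at one.

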